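Jack up the hinged lapping-plate bed and hold it raised

ROBOT

A 7-joint arm with a two-finger parallel gripper is mounted at the origin on a cart in front of the work surface, level with it; the furniture and walls round the work are solid. World frame = base frame: x ahead of the robot, y to its left, z up, the work surface at z = 0. Lengths are in m, angles in rad, forces in N, time in s.
With the tool pointing down it reaches from about 0.425 to 0.95 m from the base axis. Payload 16.7 kg.
Tool frame: the origin (TCP) lies on the centre line of the jaws, within the pads' length; the fingertips stand finger_overhang ahead of it and the grasp point (between the pads) lies 2 mm behind it (finger_overhang is the distance from the TCP to the fingertips, in m); z points along the fingers, y is the line along which they close (so a half turn about z gives the same grasp; the last joint's range is limited). The gripper opens to 94 mm and grips with 3 to 60 N. Pads are 16 mm wide; open, the fingers measure 119 mm over their backs; the gripper's body (75 mm by 177 mm) begins 78 mm behind the grasp point.
Start: joints at [-1.296, 0.426, 0.074, 1.606, -0.034, 1.111, -0.067], TCP at [0.278, 0.615, 0.222] pointing down, gripper open.
Joint ranges: [-2.85, 2.85], [-0.5, 2.14], [-1.23, 1.37], [0.21, 2.46], [-1.02, 4.16], [0.16, 2.05], [-2.73, 2.73]. Speed limits (rad/s): [1.89, 1.89, 2.39, 2.39, 3.01, 3.01, 3.01].

INTERFACE

Orientations are given as a unit quaternion [x, y, z, w].
In Python, from rig import sense, read_camera, camera_params, finish_job, finger_overhang gives the robot as it stands.
- The arm moves only by the shell command python3 -m jog 'ROWS'. ROWS is JSON, one flat list of numbers, 7 for each row, row after row: the shift along the world's x, y, z in m, then the turn, a rotation vector about the world's x, y, z in rad, then the finger opening in m, from 0 to 0.094. In form: [x, y, z, ax, ay, az, fingers, x, y, z, ax, ay, az, fingers, ...]. A call has exactly 10 rows; each row shifts and turns the commanded pose from where the row before left it; what a row does not reach is not made up. A row lasts 1/12 s, in which the tool goes at most 41.7 mm and 7.16 degrees, less where a joint would pass 70% of its speed; a pose out of reach is approached as far as the arm can. A call with a gripper value outside its range is refused whole. The fingers move at their own pace and stop on an object; the grip force is fixed at half the most. Time passes only in rows, so rows that do not move let the fingers close, or fill a call up. It gives the time, the measured TCP pose, the force, the opening and the grip force at its end, in the units of the state.
- sense(): the state, without advancing time (a new reading comes with each control period).
- read_camera(name): name is "scene" or "top"; returns (picture, depth): 480x640x3 uint8, blue, green, red; 480x640 float32, m along the optical axis (not along the pixel's ray), 0 where there is no reading.
- camera_params(name): a dict with "fx", "fy", "cx", "cy" (pixels), "eye" and "rotation" of the camera in the world. Camera axes: x right, y up, looking along -z (the intrinsics and any distortion apply to the point x, -y, -z); pixel columns grow to the right and rows downward; lengths in m; the calibration is good to about 2 mm. A picture is of the moment at which its call begins. camera_params takes no time and is no camera call.
- finish_job(): hands the job in; it is judged then, once.
The state is a dict: "clock": time; "joints": joint angles; "joint_velocities": joint speeds; "tau": joint torques, N m; "tool_pos": TCP position; "tool_rot": TCP orientation; "contact_force": force on the tool from outside, world axes, zero at the start; "wrist_torque": the same for the moment, N m; "width": opening from 0.0 (shut) to 1.0 (fully open); "finger_force": force on a finger pad.
Only numpy, scipy, OpenCV 4.12 (cv2) and the standard library are available. Lean on these libraries where they do the work, as an engineer would, in place of code of your own. Each camera call takes 0.05 s, during which the arm holds its last target. There are 200 camera calls.

TASK

Set the small toe jack on the counter, its handle still up, so that its round saddle stands centrally under the lift pad of the hinged lapping-plate bed (the sliding pad with the raised ring on top, not one of the plain corner ears). Then push the jack's handle down to its stop so that the jack alone raises the bed, and finish while still holding the handle down with the fingers, so that a colleague can slip packing under the bed. Leave the oil can, the small jar and the rubber mould where they are.

Things in the scene. Friction and masses are not known exactly. Their poses are not given: they have to be found in the camera images.
- jack: loose toe jack, 0.9 kg. Origin under the centre of its grip block; z up, +x to the nose (saddle axis at +70 mm), -x to the handle (pivot at -32 mm, 58 mm up). Base plate 177 x 60 x 8 mm, x -85 to +92 mm. Grip block 44 mm in x, 36 mm in y, top 64 mm above the counter: the balance point, grasp it across y from above
- jack_handle (a joint): the jack's handle, rad: 0 up (sprung, slopes 0.48 rad upward towards the jack's -x), 0.6 down at its stop (slopes 0.12 rad downward). It raises the saddle by 66.7 mm per rad, 40 mm in all, and springs back up when let go; pushing it down takes 2 to 12 N at the handle pad
- handle_pad (a point): middle of the top face of the handle's black rubber pad (60 mm long, 34 mm wide), 95 mm from the pivot; about 106 mm above the counter when up, 52 mm when down at the stop. A push from above with closed fingers works
- saddle_top (a point): centre of the top of the jack's round steel saddle (28 mm across); 45 mm above the counter with the handle up, 85 mm with it down
- stand: fixed stand of the bed; origin under its middle, z up; its -x side is the front, where the lift pad and plain corner ears stick out. Frame x -48 to +77 mm, 150 mm wide, 12 mm thick, with posts under the bed; the counter in front of x = -48 mm is clear, so the jack's nose fits under. Bed's front edge at x = -80 mm
- bed: aluminium bed plate, 170 mm wide, on which a loose 104 mm round lapping plate lies (top at 103 mm); about 2 kg together. Origin on its rear hinge axis, at x = +64 mm, z = 70 mm of the stand; its z axis is vertical when the bed is down and leans back as the front is raised, 0.14 rad with the jack fully up
- lift_pad: steel lift pad, 38 x 36 mm, 8 mm thick with a raised ring on top, clamped on the bed's front rail somewhere along the front edge (up to 36 mm from the middle); it does not slide while working. Origin: centre of its flat underside; its x and y axes are the stand's when the bed is down
- lift_point (a point): centre of the lift pad's flat underside: the point for the saddle. 100 mm in front of the stand's origin (-x), 62 mm above the counter when the bed is down
- oil_can: loose oil can, 56 mm across, 120 mm high, a bystander; origin under its centre
- flux_jar: small lidded jar, 41 mm across, 48 mm high, a bystander; origin under its centre
- mould_0: reddish-brown rubber mould block, 50 x 76 x 24 mm, a bystander; origin under its centre
- rolling_mill: fixed dark rolling mill to the left of the jack (+y), never moves: it fills x 0.40 to 0.66 m, y -0.10 to +0.07 m up to 0.47 m above the counter, its crank hanging in front; pass above it or keep clear

How it is judged:
By the outcome, as a careful person would: the job done as asked, in the order asked, and still so for the second after the job is handed in, while the arm keeps its last pose, push and grip.
It also fails if it takes over 54 s, if anything falls off the work surface, if the arm or the gripper's body presses on something with over 40 N, if the wrist force passes 120 N, or if a joint passes its speed limit or range.

## Working session

There is one attempt and no reset: what is moved stays moved. The work goes in short steps, Python scripts to look and compute and a shell command to move; the robot and the scene stay as the last step left them, time stands still between calls to the robot, and variables do not carry over. Pictures are saved under pics/ and viewed, at most 10 in all, crops included, and the job is handed in when it is done.

```bash
mkdir -p pics; ls; python3 - <<'E'
from rig import *
import cv2,numpy as np
for n in("scene","top"):
    p,d=read_camera(n);cv2.imwrite(f"pics/{n}0.png",p);np.savez(f"pics/{n}0.npz",p=p,d=d)
    print(n,camera_params(n),(d>0).mean())
print(sense(),finger_overhang)
E
```

```text
pics
scene {'fx': 515.2790036179352, 'fy': 515.2790036179352, 'cx': 318.6763616934591, 'cy': 236.86159969328358, 'eye': array([-0.05359357, -0.75595314,  0.81800921]), 'rotation': array([ 0.30275992, -0.15283753, -0.40412489,  0.84950585])} 0.9958951822916666
top {'fx': 599.128259301439, 'fy': 599.128259301439, 'cx': 319.6362734992544, 'cy': 247.67337619278976, 'eye': array([ 0.2324382 , -0.26823652,  1.27950705]), 'rotation': array([-0.07110124,  0.06650952,  0.71453231, -0.69279483])} 0.99591796875
{'clock': 0.1, 'joints': array([-1.29552433,  0.42667628,  0.07388575,  1.60652499, -0.03407467,
        1.11080985, -0.06708212]), 'joint_velocities': array([ 0.00252757,  0.00021577,  0.00279728, -0.00164631,  0.00199927,
        0.00098626, -0.00035937]), 'tau': array([ 9.25320288e-03, -9.37454081e+01,  3.67798023e+00, -4.55032396e+01,
       -4.84640733e-02,  1.69783429e-02,  6.24500285e-05]), 'tool_pos': array([0.27807315, 0.61465364, 0.22185002]), 'tool_rot': array([ 2.10808369e-01,  9.77527235e-01, -5.75843141e-04, -6.39723486e-05]), 'contact_force': array([-0.44428305, -0.42985868, -0.47766674]), 'wrist_torque': array([-0.00255714,  0.03731526,  0.03762642]), 'finger_force': 0.0, 'width': 1.0024872261054416} 0.017
```

View pictures.

View pics/scene0.png

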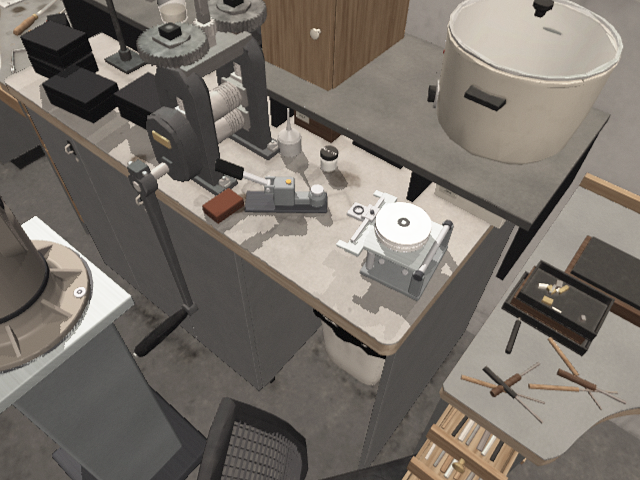

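View pics/top0.png

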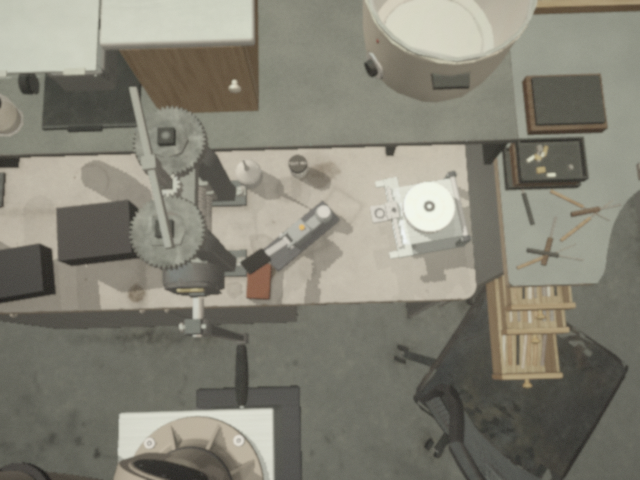

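```bash
cat >h.py <<'E'
import numpy as np,cv2
from scipy.spatial.transform import Rotation as R
from rig import *
def ray(n,u,v):
    c=camera_params(n);u=np.asarray(u,float);v=np.asarray(v,float)
    d=np.stack([(u-c["cx"])/c["fx"],-(v-c["cy"])/c["fy"],-np.ones_like(u)],-1)
    return c["eye"],R.from_quat(c["rotation"]).apply(d.reshape(-1,3)).reshape(d.shape)
def cloud(n,d):
    v,u=np.mgrid[:480,:640];e,r=ray(n,u,v);return e+r*d[...,None]
def plane(n,u,v,z):
    e,r=ray(n,u,v);return e+r*((z-e[2])/r[...,2])[...,None]
def two(a,b):
    # a,b: pixels in scene/top -> least-squares point, miss
    e1,r1=ray("scene",*a);e2,r2=ray("top",*b)
    A=np.stack([r1,-r2],1);s=np.linalg.lstsq(A,e2-e1,rcond=None)[0]
    p,q=e1+s[0]*r1,e2+s[1]*r2;return (p+q)/2,np.linalg.norm(p-q)
def load(f): z=np.load(f"pics/{f}.npz");return z["p"],z["d"]
E
python3 - <<'E'
from h import *
for n,(x0,y0,w,h) in(("scene",(195,135,265,165)),("top",(235,145,240,165))):
    p,d=load(n+"0");cv2.imwrite(f"pics/{n}0c.png",cv2.resize(p[y0:y0+h,x0:x0+w],None,fx=3,fy=3,interpolation=cv2.INTER_CUBIC))
    P=cloud(n,d);pts=[(270,232),(285,195),(318,195),(360,212),(402,228),(230,168)] if n=="scene" else [(256,262),(300,232),(323,211),(380,213),(430,205),(350,260),(258,290)]
    for u,v in pts: print(n,u,v,P[v,u].round(4))
E
```

```text
scene 270 232 [ 0.4289 -0.2539 -0.0012]
scene 285 195 [ 0.499  -0.2358  0.0414]
scene 318 195 [ 0.5464 -0.2866  0.0372]
scene 360 212 [ 0.5359 -0.4002  0.0722]
scene 402 228 [ 0.5295 -0.4972  0.1018]
scene 230 168 [ 0.4428 -0.1401  0.1011]
top 256 262 [ 0.4396 -0.1364  0.1036]
top 300 232 [ 0.5059 -0.2243  0.069 ]
top 323 211 [ 0.5553 -0.2734  0.0455]
top 380 213 [ 0.5417 -0.392   0.0664]
top 430 205 [ 0.5468 -0.491   0.0993]
top 350 260 [ 0.4556 -0.3286  0.0011]
top 258 290 [ 0.3933 -0.1314  0.0266]
```

View pics/scene0c.png

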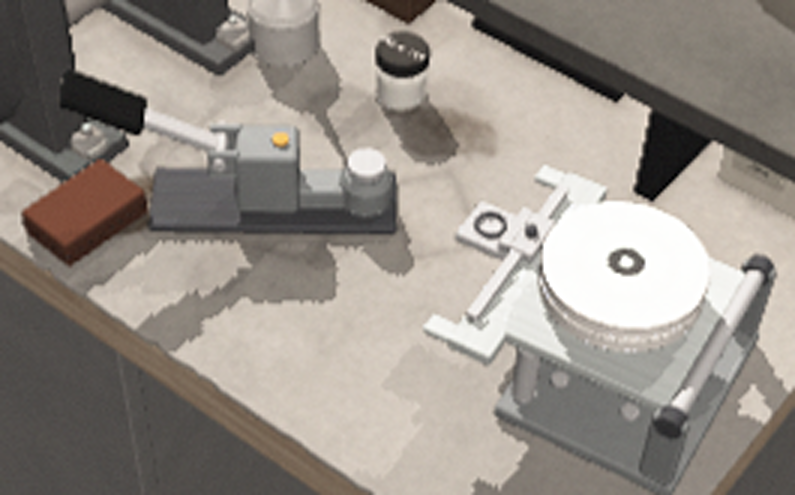

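View pics/top0c.png

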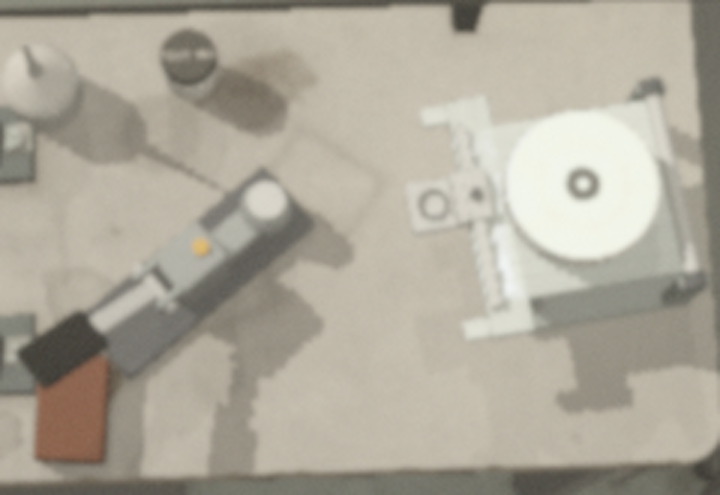

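The scene view shows the jack's saddle at about (317,189), its handle pad at (229,168), and the lift pad's ring at (358,210). In the top view the saddle is at (324,212), the handle pad at (256,261) and the ring at (379,213), with the mould just under the handle pad's end. The bed's front faces roughly world +y.

```bash
cat >m.py <<'E'
from h import *
def blob(p,lo,hi,seed,roi,m=None):
    hsv=cv2.cvtColor(p,cv2.COLOR_BGR2HSV)
    k=cv2.inRange(hsv,lo,hi) if m is None else m.astype(np.uint8)*255
    z=np.zeros_like(k);x0,y0,x1,y1=roi;z[y0:y1,x0:x1]=k[y0:y1,x0:x1]
    n,l,s,c=cv2.connectedComponentsWithStats(z)
    i=l[seed[1],seed[0]] or (1+np.argmin(np.hypot(*(c[1:]-seed).T)))
    return l==i,s[i],c[i]
E
python3 - <<'E'
from m import *
S,sd=load("scene0");T,td=load("top0");PS,PT=cloud("scene",sd),cloud("top",td)
V=lambda p:cv2.cvtColor(p,cv2.COLOR_BGR2HSV)
def px(p,u,v):return V(p)[v,u]
print("saddle",px(S,317,188),px(T,324,211),"pad",px(S,229,168),px(T,256,262),"floor",px(T,350,260))
# handle pad
ms,ss,cs=blob(S,(0,0,0),(180,255,45),(229,168),(212,155,246,182))
mt,st,ct=blob(T,(0,0,0),(180,255,65),(256,262),(236,243,276,276))
print("pad",ss,cs,st,ct,two(cs,ct),np.median(PT[mt],0).round(4),cv2.minAreaRect(np.argwhere(mt)[:,::-1].astype(np.int32)))
# saddle top
for n,p,d,s,r in(("s",S,PS,(317,188),(305,178,330,205)),("t",T,PT,(324,211),(312,198,336,224))):
    m=(abs(d[...,2]-.045)<.006)&(V(p)[...,2]>150)
    k,st_,c=blob(p,0,0,s,r,m); print("saddle",n,st_,c,np.median(d[k],0).round(4))
    if n=="s":c0=c
    else: print(two(c0,c))
# top surface of block and bed by height
for nm,z0,z1,r in(("block",.058,.070,(285,215,325,250)),("padplate",.060,.080,(365,195,402,232)),("bed",.055,.09,(365,170,475,262))):
    m=(PT[...,2]>z0)&(PT[...,2]<z1);z=np.zeros(m.shape,bool);z[r[1]:r[3],r[0]:r[2]]=1
    q=PT[m&z];print(nm,len(q),cv2.minAreaRect(q[:,:2].astype(np.float32)*1000),np.median(q[:,2]))
# mould/can/jar
for nm,c in(("can",(248,172)),("jar",(298,165)),("mould",(259,285))):
    print(nm,PT[c[1],c[0]].round(3))
E
```

```text
saddle [ 12   5 239] [ 20  18 218] pad [45 32 32] [21 35 72] floor [ 20  29 194]
pad [215 155  29  25 357] [228.61064426 168.74789916] [251 271   1   1   1] [251. 271.] (array([ 0.43150995, -0.13201766,  0.09912497]), np.float64(0.021865949368627475)) [ 0.4208 -0.127   0.1095] ((251.0, 271.0), (0.0, 0.0), 0.0)
saddle s [311 184  13  11 105] [316.8952381  188.84761905] [ 0.5533 -0.2786  0.0453]
saddle t [317 205  13  13 129] [323.17054264 211.39534884] [ 0.555  -0.2735  0.0449]
(array([ 0.55668734, -0.27425365,  0.03936231]), np.float64(0.00156870457431615))
block 413 ((504.72088623046875, -212.3143310546875), (36.759803771972656, 63.07476043701172), 42.619224548339844) 0.06370603377799755
padplate 682 ((540.8013916015625, -402.9993591308594), (65.01605987548828, 79.55866241455078), 86.56309509277344) 0.07133440444882588
bed 3097 ((538.6216430664062, -470.0743713378906), (170.2535400390625, 193.9438934326172), 8.267723083496094) 0.07191875074622178
can [ 0.643 -0.116  0.06 ]
jar [ 0.658 -0.223  0.05 ]
mould [ 0.404 -0.134  0.026]
```

```bash
python3 - <<'E'
from m import *
S,sd=load("scene0");T,td=load("top0");PT=cloud("top",td);PS=cloud("scene",sd)
g=lambda p:cv2.cvtColor(p,cv2.COLOR_BGR2GRAY)
def ring(p,c,r,th):
    y=g(p);w=y[c[1]-r:c[1]+r+1,c[0]-r:c[0]+r+1].astype(float);print(w.astype(int)) if r<8 else 0
    k=np.clip(th-w,0,None);v,u=np.mgrid[-r:r+1,-r:r+1];return c[0]+(k*u).sum()/k.sum(),c[1]+(k*v).sum()/k.sum()
a=ring(S,(358,210),7,150);b=ring(T,(379,213),7,170)
print("ring",a,b,two(a,b),plane("scene",*a,.071),plane("top",*b,.071))
a=ring(S,(403,222),9,120);b=ring(T,(429,206),9,140)
print("plate",a,b,two(a,b),plane("scene",*a,.103),plane("top",*b,.103))
a=(316.9,188.8);b=(323.2,211.4);print("saddle",plane("scene",*a,.045),plane("top",*b,.045))
mt,st,ct=blob(T,(0,0,0),(180,255,85),(256,262),(236,243,276,276))
print("pad top",st,ct,plane("top",*ct,.103),np.median(PT[mt],0))
cs=(228.6,168.7);print("scene pad",plane("scene",*cs,.100),"two",two(cs,ct))
# yellow dot
for n,p,r in(("scene",S,(275,170,300,190)),("top",T,(290,218,312,238))):
    m,s,c=blob(p,(15,110,100),(35,255,255),((288,181) if n=="scene" else (302,227)),r);print("dot",s,c,plane(n,*c,.066))
# lapping plate centre by height
m=(PT[...,2]>.096)&(PT[...,2]<.11)
m[:, :380]=0;m[:,480:]=0;m[:160]=0;m[270:]=0
q=PT[m][:,:2];print("plate",cv2.minEnclosingCircle((q*1000).astype(np.float32)),q.mean(0))
# jack base edge directions: base mask
E
```

```text
[[184 194 164 221 235 234 231 230 216 196 200 204 203 204 203]
 [181 188 204 233 237 238 239 242 237 234 223 205 204 206 202]
 [176 207 235 239 214 206 177 166 185 206 220 230 227 207 203]
 [189 231 239 217 133 103  72  65  73 101 137 219 238 231 231]
 [225 237 200 132  84 114 123 127 120  98  52 129 195 235 237]
 [236 241 149  89 135 157 215 172 203 209 137  70 158 235 231]
 [236 217 114 111 160 215 238 223 233 239 220 144 117 232 233]
 [235 224  99 116 220 241 237 236 236 238 242 167  92 230 235]
 [235 238 138  84 177 223 241 241 241 244 215 117  93 230 235]
 [235 234 211 131  82 131 163 187 178 172 118  84 201 234 234]
 [238 234 230 213 159  86  80  79  87  82  78 182 237 236 234]
 [209 231 236 233 218 200 143 118 127 142 170 231 235 234 234]
 [145 178 203 216 236 239 224 219 222 227 196 230 243 242 227]
 [124 127 142 163 197 219 237 242 240 223 159 165 192 210 223]
 [165 156 135 126 138 155 192 214 235 212 136 114 124 129 176]]
[[206 206 206 207 206 207 206 206 209 211 212 209 204 200 205]
 [210 211 210 208 205 200 197 197 199 204 208 211 203 197 203]
 [211 211 208 202 193 184 17
[... 1107 characters left out ...]
 parameter number  4 had an illegal value
 ** On entry to DLASCL parameter number  4 had an illegal value
 ** On entry to DLASCL parameter number  4 had an illegal value
 ** On entry to DLASCL parameter number  4 had an illegal value
 ** On entry to DLASCL parameter number  5 had an illegal value
 ** On entry to DLASCL parameter number  4 had an illegal value<stdin>:6: RuntimeWarning: invalid value encountered in scalar divide
Traceback (most recent call last):
  File "h.py", line 15, in two
    A=np.stack([r1,-r2],1);s=np.linalg.lstsq(A,e2-e1,rcond=None)[0]
                             ~~~~~~~~~~~~~~~^^^^^^^^^^^^^^^^^^^^
numpy.linalg.LinAlgError: SVD did not converge in Linear Least Squares
```

```bash
python3 - <<'E'
from m import *
S,sd=load("scene0");T,td=load("top0");PT=cloud("top",td);PS=cloud("scene",sd)
a=(358.0,209.8);b=(379.3,213.0)
print("ring",two(a,b),plane("scene",*a,.071),plane("top",*b,.071))
a=(316.9,188.8);b=(323.2,211.4);print("saddle",two(a,b),plane("scene",*a,.045),plane("top",*b,.045))
mt,st,ct=blob(T,(0,0,0),(180,255,85),(256,262),(236,243,276,276))
print("pad top",st,ct,plane("top",*ct,.103),np.median(PT[mt],0))
cs=(228.6,168.7);print("scene pad",plane("scene",*cs,.100),"two",two(cs,ct))
for n,p,r in(("scene",S,(275,170,300,190)),("top",T,(290,218,312,238))):
    m,s,c=blob(p,(15,110,100),(35,255,255),((288,181) if n=="scene" else (302,227)),r);print("dot",s,c,plane(n,*c,.066))
for n,P,r in(("top",PT,(380,160,480,270)),("scene",PS,(360,190,450,270))):
    m=(P[...,2]>.096)&(P[...,2]<.11)
    z=np.zeros_like(m);z[r[1]:r[3],r[0]:r[2]]=1;q=P[m&z][:,:2];print("plate",cv2.minEnclosingCircle((q*1000).astype(np.float32)),q.mean(0))
    m=(P[...,2]>.058)&(P[...,2]<.070)
    r=(285,215,325,250) if n=="top" else (270,170,305,210)
    z=np.zeros_like(m);z[r[1]:r[3],r[0]:r[2]]=1;q=P[m&z];print("block",len(q),cv2.minAreaRect(q[:,:2].astype(np.float32)*1000))
E
```

```text
ring (array([ 0.5420298 , -0.39082195,  0.0667556 ]), np.float64(0.0009391363457358)) [ 0.53908975 -0.3931345   0.071     ] [ 0.54058276 -0.39007467  0.071     ]
saddle (array([ 0.55661557, -0.27431709,  0.03959969]), np.float64(0.0015748417822329535)) [ 0.55309048 -0.27805589  0.045     ] [ 0.55457504 -0.27379525  0.045     ]
pad top [242 250  28  24 355] [255.30422535 261.27605634] [ 0.44124647 -0.13497684  0.103     ] [ 0.44101312 -0.13498808  0.10394024]
scene pad [ 0.4403401  -0.13841255  0.1       ] two (array([ 0.4429529 , -0.13439859,  0.09560145]), np.float64(0.0009393944488560974))
dot [286 180   5   4  18] [288.         181.33333333] [ 0.51524958 -0.23106139  0.066     ]
dot [300 226   4   3   8] [301.5 227. ] [ 0.51711158 -0.22756171  0.066     ]
plate ((544.476806640625, -487.20684814453125), 53.25442123413086) [ 0.54341908 -0.48733866]
block 413 ((504.72088623046875, -212.3143310546875), (36.759803771972656, 63.07476043701172), 42.619224548339844)
plate ((542.34521484375, -489.77435302734375), 53.98274612426758) [ 0.53904208 -0.49267017]
block 310 ((508.17193603515625, -220.0817108154297), (38.36029052734375, 50.40393829345703), 40.400638580322266)
```

```bash
python3 -m jog '[0,0,0.041,0,0,0,0.094, 0,0,0.041,0,0,0,0.094, 0,0,0.041,0,0,0,0.094, 0,0,0.041,0,0,0,0.094, 0,0,0.041,0,0,0,0.094, 0,0,0.041,0,0,0,0.094, 0,0,0.041,0,0,0,0.094, 0.01,-0.02,0.03,0,0,0,0.094, 0.02,-0.035,0,0,0,0,0.094, 0.02,-0.035,0,0,0,0,0.094]'
```

```text
clock: 0.93
tool_pos: [0.3281, 0.5249, 0.5403]
tool_rot: [0.21, 0.978, 0.001, 0.0]
contact_force: [1.4, 0.5, -0.1]
width: 1.001
finger_force: 0.0
```

```bash
python3 -m jog '[0.018,-0.036,0.001,0,0,-0.045,0.094, 0.018,-0.036,0.001,0,0,-0.045,0.094, 0.018,-0.036,0.001,0,0,-0.045,0.094, 0.018,-0.036,0.001,0,0,-0.045,0.094, 0.018,-0.036,0.001,0,0,-0.045,0.094, 0.018,-0.036,0.001,0,0,-0.045,0.094, 0.018,-0.036,0.001,0,0,-0.045,0.094, 0.018,-0.036,0.001,0,0,-0.045,0.094, 0.018,-0.036,0.001,0,0,-0.045,0.094, 0.018,-0.036,0.001,0,0,-0.045,0.094]' && python3 -m jog '[0.002,-0.041,0,0,0,0,0.094, 0.002,-0.041,0,0,0,0,0.094, 0.002,-0.041,0,0,0,0,0.094, 0.002,-0.041,0,0,0,0,0.094, 0.002,-0.041,0,0,0,0,0.094, 0.002,-0.041,0,0,0,0,0.094, 0.002,-0.041,0,0,0,0,0.094, 0.002,-0.041,0,0,0,0,0.094, 0.002,-0.041,0,0,0,0,0.094, 0.002,-0.041,0,0,0,0,0.094]'
```

```text
clock: 1.77
tool_pos: [0.5085, 0.1629, 0.5495]
tool_rot: [0.425, 0.905, 0.0, -0.0]
contact_force: [0.8, 0.8, 0.1]
width: 1.0
finger_force: 0.0
clock: 2.6
tool_pos: [0.5277, -0.2469, 0.5496]
tool_rot: [0.423, 0.906, 0.0, 0.0]
contact_force: [1.3, 1.4, 0.3]
width: 0.999
finger_force: 0.0
```

```bash
python3 -m jog '[-0.003,0.004,-0.038,0,0,0,0.094, -0.003,0.004,-0.038,0,0,0,0.094, -0.003,0.004,-0.038,0,0,0,0.094, -0.003,0.004,-0.038,0,0,0,0.094, -0.003,0.004,-0.038,0,0,0,0.094, -0.003,0.004,-0.038,0,0,0,0.094, -0.001,0.001,-0.038,0,0,0,0.094, 0,0,-0.038,0,0,0,0.094, 0,0,-0.038,0,0,0,0.094, 0,0,0,0,0,0,0.094]'; python3 - <<'E'
from h import *
p,d=read_camera("scene");cv2.imwrite("pics/s1.png",p);P=cloud("scene",d)
print(sense()["contact_force"],sense()["tool_pos"],sense()["tool_rot"])
E
```

```text
clock: 3.43
tool_pos: [0.506, -0.2185, 0.2016]
tool_rot: [0.423, 0.906, -0.001, -0.004]
contact_force: [-1.0, 0.3, -1.4]
width: 0.999
finger_force: 0.0
[-0.22478252  0.50779547  0.40978235] [ 0.50734979 -0.21946699  0.20525561] [ 0.42377725  0.90576148 -0.00108191 -0.00279399]
```

View pics/s1.png

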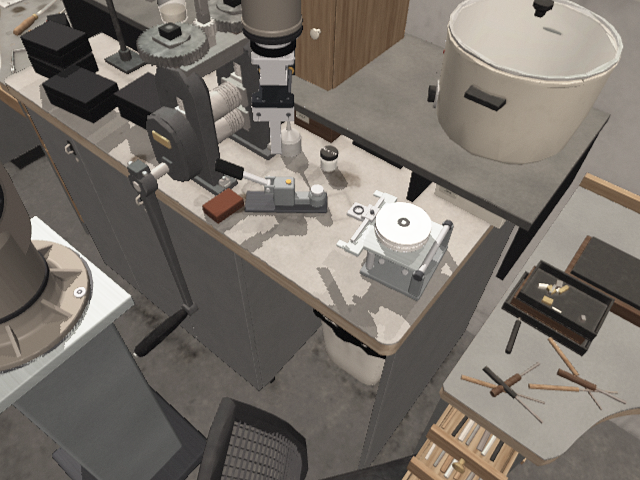

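The gripper hangs at about (275,110), clear of the mill, and the jack is untouched at (285,195).

```bash
python3 -m jog '[0.001,-0.002,-0.03,0,0,0,0.094, 0.001,-0.001,-0.03,0,0,0,0.094, 0,0,-0.03,0,0,0,0.094, 0,0,-0.025,0,0,0,0.094, 0,0,-0.02,0,0,0,0.094, 0,0,-0.015,0,0,0,0.094, 0,0,-0.01,0,0,0,0.094, 0,0,-0.003,0,0,0,0.094, 0,0,0,0,0,0,0.094, 0,0,0,0,0,0,0.094]'; python3 - <<'E'
from h import *
print(sense()["contact_force"],sense()["tool_pos"],R.from_quat(sense()["tool_rot"]).as_matrix().round(3).tolist())
E
```

```text
clock: 4.32
tool_pos: [0.5122, -0.2233, 0.0459]
tool_rot: [0.424, 0.906, 0.0, 0.001]
contact_force: [0.4, 1.1, -0.6]
width: 0.998
finger_force: 0.0
[ 0.42420085  1.11385429 -0.56576908] [ 0.51218284 -0.22332175  0.04589484] [[-0.641, 0.767, 0.002], [0.767, 0.641, -0.0], [-0.001, 0.001, -1.0]]
```

```bash
python3 -m jog '[-0.003,0.001,-0.003,0,0,0,0.094, 0,0,0,0,0,0,0.06, 0,0,0,0,0,0,0.05, 0,0,0,0,0,0,0.045, 0,0,0,0,0,0,0.042, 0,0,0,0,0,0,0.04, 0,0,0,0,0,0,0.038, 0,0,0,0,0,0,0.03, 0,0,0,0,0,0,0.02, 0,0,0,0,0,0,0.02]'; python3 - <<'E'
from h import *
print(sense()["contact_force"],sense()["tool_pos"],sense()["width"]*94)
E
```

```text
clock: 5.15
tool_pos: [0.5085, -0.2218, 0.0415]
tool_rot: [0.424, 0.906, 0.0, 0.0]
contact_force: [2.9, 4.4, -1.3]
width: 0.397
finger_force: 2.2
[ 2.94331247  4.40830476 -1.26604869] [ 0.50845106 -0.22183676  0.04150284] 37.280539021664104
```

```bash
python3 -m jog '[0,0,0,0,0,0,0.02, 0,0,0,0,0,0,0.02, 0,0,0,0,0,0,0.02, 0,0,0.002,0,0,0,0.02, 0,0,0.003,0,0,0,0.02, 0,0,0.003,0,0,0,0.02, 0,0,0.002,0,0,0,0.02, 0,0,0,0,0,0,0.02, 0,0,0,0,0,0,0.02, 0,0,0,0,0,0,0.02]'; python3 - <<'E'
from h import *
print(sense()["contact_force"],sense()["tool_pos"],sense()["width"]*94)
for n,(x0,y0) in(("scene",(200,130)),("top",(235,145))):
    p,d=read_camera(n);np.savez(f"pics/{n}2.npz",p=p,d=d)
    c=cv2.resize(p[y0:y0+150,x0:x0+130],None,fx=3,fy=3,interpolation=cv2.INTER_CUBIC)
    a=c if n=="scene" else np.hstack([a,c])
cv2.imwrite("pics/g2.png",a)
E
```

```text
clock: 5.98
tool_pos: [0.5081, -0.222, 0.0514]
tool_rot: [0.424, 0.906, -0.0, -0.0]
contact_force: [0.1, 0.4, -8.3]
width: 0.383
finger_force: 29.9
[ 0.09836711  0.42855152 -8.33489906] [ 0.50812391 -0.22200682  0.05141461] 36.02334380350856
```

View pics/g2.png

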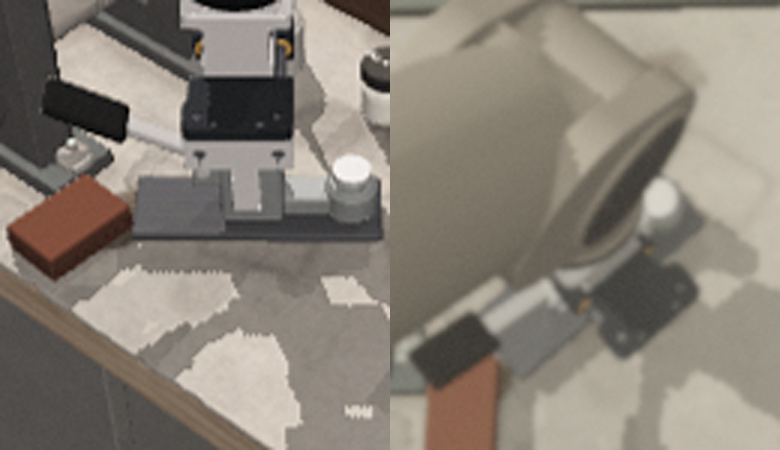

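```bash
python3 - <<'E'
from m import *
S,sd=load("scene2");T,td=load("top2");t=sense()["tool_pos"]
V=lambda p:cv2.cvtColor(p,cv2.COLOR_BGR2HSV)
for n,p,d,s,r in(("scene",S,sd,(317,186),(300,176,330,205)),("top",T,td,(324,211),(312,198,336,224))):
    P=cloud(n,d);k,st,c=blob(p,0,0,s,r,(abs(P[...,2]-.055)<.006)&(V(p)[...,2]>150));q=plane(n,*c,.055)
    print(n,st,c,q,np.hypot(*(q-t)[:2]),np.degrees(np.arctan2(*(q-t)[1::-1])))
E
```

```text
scene [311 181  13  11 106] [317.01886792 186.14150943] [ 0.55149473 -0.27950676  0.055     ] 0.07206237832343483 -52.97479297066265
top [320 205  11  13 111] [324.72072072 210.97297297] [ 0.55279006 -0.27698402  0.055     ] 0.07087431133857688 -50.910253759791466
```

The jack is lifted about 10 mm. It hangs level, its saddle still visible at (317,186) in the scene view.

```bash
python3 -m jog '[0.004,-0.016,0,0,0,0,0.02, 0.004,-0.016,0,0,0,0,0.02, 0.004,-0.016,-0.001,0,0,0,0.02, 0.004,-0.015,-0.001,0,0,-0.04,0.02, 0,0,-0.001,0,0,-0.07,0.02, 0,0,0,0,0,-0.07,0.02, 0,0,0,0,0,-0.07,0.02, 0,0,0,0,0,-0.07,0.02, 0,0,0,0,0,-0.07,0.02, 0,0,0,0,0,-0.07,0.02]' && python3 -m jog '[0,0,0,0,0,-0.06,0.02, 0,0,0,0,0,-0.03,0.02, 0,0,0,0,0,0,0.02, 0,0,0,0,0,0,0.02, 0,0,0,0,0,0,0.02, 0,0,0,0,0,0,0.02, 0,0,0,0,0,0,0.02, 0,0,0,0,0,0,0.02, 0,0,0,0,0,0,0.02, 0,0,0,0,0,0,0.02]'; python3 - <<'E'
from m import *
s=sense();t=s["tool_pos"];M=R.from_quat(s["tool_rot"]).as_matrix()
print(t,np.degrees(np.arctan2(M[1,1],M[0,1])),M[:,2].round(4),s["contact_force"],s["finger_force"])
a=[]
for n in("scene","top"):
    p,d=read_camera(n);np.savez(f"pics/{n}3.npz",p=p,d=d);x0,y0=(250,130) if n=="scene" else (290,145)
    a.append(cv2.resize(p[y0:y0+150,x0:x0+130],None,fx=3,fy=3,interpolation=cv2.INTER_CUBIC))
cv2.imwrite("pics/g3.png",np.hstack(a))
E
```

```text
clock: 6.92
tool_pos: [0.5242, -0.2852, 0.0483]
tool_rot: [0.621, 0.784, -0.0, -0.0]
contact_force: [-0.6, 1.4, -9.3]
width: 0.379
finger_force: 29.9
clock: 7.75
tool_pos: [0.5242, -0.2851, 0.0485]
tool_rot: [0.654, 0.757, 0.0, 0.0]
contact_force: [0.5, 0.5, -9.7]
width: 0.384
finger_force: 29.9
[ 0.52420415 -0.28506281  0.04849645] 8.366475184765287 [ 0.  0. -1.] [ 0.54167462  0.50374223 -9.68492585] 29.942013323307037
```

View pics/g3.png

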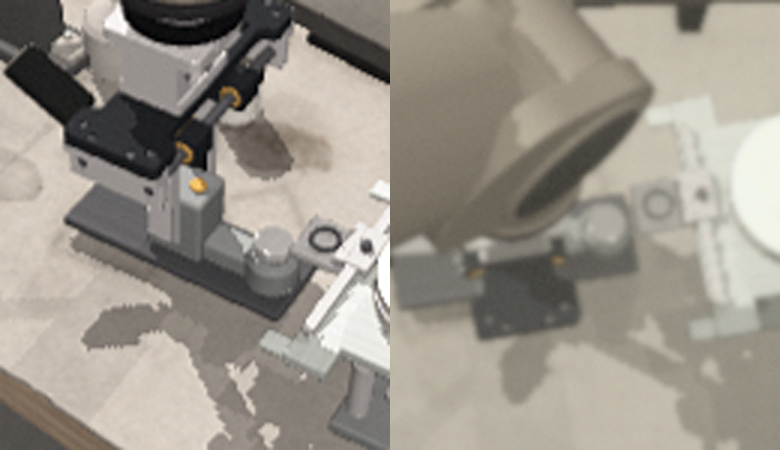

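The saddle is now at about scene (341,209) and top (361,218), just short of the pad ring at scene (358,210) and top (379,213). The jack's axis looks parallel to the pad's sides.

```bash
python3 - <<'E'
from m import *
t=sense()["tool_pos"]
for n,s,rg in(("scene",(341,207),(358.0,209.8)),("top",(361,218),(379.3,213.0))):
    p,d=load(n+"3");P=cloud(n,d);g=cv2.cvtColor(p,cv2.COLOR_BGR2GRAY)
    z=np.zeros(g.shape,bool);z[s[1]-11:s[1]+12,s[0]-12:s[0]+13]=1
    m=z&(P[...,2]>.047)&(P[...,2]<.058)
    if n=="top": m[:,:352]=0
    m=cv2.morphologyEx(m.astype(np.uint8),cv2.MORPH_OPEN,np.ones((3,3)))
    k,st,c=blob(p,0,0,s,(0,0,640,480),m>0);q=plane(n,*c,.052)
    u=cv2.HoughCircles(cv2.resize(g[s[1]-15:s[1]+16,s[0]-15:s[0]+16],None,fx=4,fy=4,interpolation=3),cv2.HOUGH_GRADIENT,1,40,param1=60,param2=12,minRadius=22,maxRadius=32)
    hc=None if u is None else (u[0,0,:2]+.5)/4-.5+np.array(s)-15
    print(n,st,c,hc,q,"hough",None if hc is None else plane(n,*hc,.052),"ring-saddle",plane(n,*rg,.071)-q, "exp",t+[.0103,-.0697,0])
E
```

```text
scene [335 205  13  12 120] [340.88333333 210.45833333] [341. 212.] [ 0.53064599 -0.35830524  0.052     ] hough [ 0.52744242 -0.36103476  0.052     ] ring-saddle [ 0.00844377 -0.03482926  0.019     ] exp [ 0.53448711 -0.35470699  0.04847096]
top [355 214  13  12 122] [361.45081967 219.09016393] [360.   219.25] [ 0.53342951 -0.35378842  0.052     ] hough [ 0.53318198 -0.35072035  0.052     ] ring-saddle [ 0.00715326 -0.03628625  0.019     ] exp [ 0.53448711 -0.35470699  0.04847096]
```

```bash
python3 -m jog '[0.0014,-0.0071,0,0,0,0,0.02, 0.0014,-0.0071,0,0,0,0,0.02, 0.0014,-0.0071,0,0,0,0,0.02, 0.0013,-0.0071,0,0,0,0,0.02, 0.0013,-0.0071,0,0,0,0,0.02, 0,0,0,0,0,0,0.02, 0,0,-0.002,0,0,0,0.02, 0,0,-0.002,0,0,0,0.02, 0,0,-0.002,0,0,0,0.02, 0,0,0,0,0,0,0.02]'; python3 - <<'E'
from m import *
s=sense();print(s["tool_pos"],s["contact_force"])
a=[]
for n in("scene","top"):
    p,d=read_camera(n);np.savez(f"pics/{n}4.npz",p=p,d=d);x0,y0=(270,140) if n=="scene" else (300,150)
    a.append(cv2.resize(p[y0:y0+130,x0:x0+130],None,fx=3,fy=3,interpolation=cv2.INTER_CUBIC))
    P=cloud(n,d);u,v=(358,210) if n=="scene" else (379,213);print(P[v-3:v+4,u-3:u+4,2].mean())
cv2.imwrite("pics/g4.png",np.hstack(a))
E
```

```text
clock: 8.68
tool_pos: [0.5308, -0.3199, 0.0419]
tool_rot: [0.654, 0.757, -0.0, -0.0]
contact_force: [0.1, 0.1, -8.7]
width: 0.382
finger_force: 29.9
[ 0.53079176 -0.31990234  0.04187645] [ 0.09174265  0.09590148 -8.6518352 ]
0.0708327328659841
0.07002307573255201
```

View pics/g4.png

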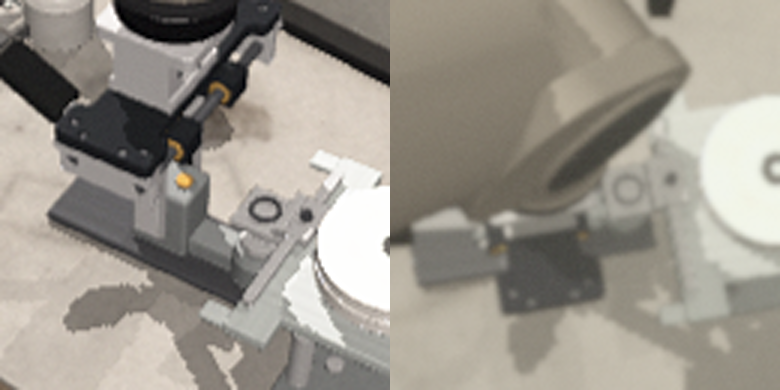

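The ring is still at scene (358,210), top (379,213). The saddle post shows directly beneath the pad at scene (354,221), and the bed has not moved (pad top at 70 mm). I lower the last millimetre and release.

```bash
python3 -m jog '[0,0,-0.0007,0,0,0,0.02, 0,0,-0.0007,0,0,0,0.02, 0,0,-0.0003,0,0,0,0.02, 0,0,0,0,0,0,0.03, 0,0,0,0,0,0,0.036, 0,0,0,0,0,0,0.042, 0,0,0,0,0,0,0.05, 0,0,0,0,0,0,0.06, 0,0,0,0,0,0,0.075, 0,0,0,0,0,0,0.075]' && python3 -m jog '[0,0,0.005,0,0,0,0.075, 0,0,0.015,0,0,0,0.075, 0,0,0.03,0,0,0,0.075, 0,0,0.04,0,0,0,0.06, 0,0,0.041,0,0,0,0.03, 0,0,0.02,0,0,0,0, 0,0,0,0,0,0,0, 0,0,0,0,0,0,0, 0,0,0,0,0,0,0, 0,0,0,0,0,0,0]'; python3 - <<'E'
from m import *
s=sense();print(s["tool_pos"],s["contact_force"],s["width"])
a=[]
for n in("scene","top"):
    p,d=read_camera(n);np.savez(f"pics/{n}5.npz",p=p,d=d);x0,y0=(250,130) if n=="scene" else (290,150)
    a.append(cv2.resize(p[y0:y0+130,x0:x0+130],None,fx=3,fy=3,interpolation=cv2.INTER_CUBIC))
    P=cloud(n,d)
    print(n,"dot",plane(n,*blob(p,(15,110,100),(35,255,255),(330,195) if n=="scene" else (345,222),(310,175,345,215) if n=="scene" else (330,210,362,235))[2],.065))
cv2.imwrite("pics/g5.png",np.hstack(a))
E
```

```text
clock: 9.62
tool_pos: [0.5311, -0.3207, 0.0409]
tool_rot: [0.654, 0.757, -0.0, 0.0]
contact_force: [0.1, -0.5, -0.4]
width: 0.692
finger_force: 0.0
clock: 10.45
tool_pos: [0.5306, -0.3202, 0.1912]
tool_rot: [0.654, 0.757, -0.0, -0.001]
contact_force: [-0.0, 0.5, -0.7]
width: 0.338
finger_force: 0.0
[ 0.53055387 -0.32015872  0.1911685 ] [-0.02105448  0.53937683 -0.7161361 ] 0.3380206604417779
scene dot [ 0.53140446 -0.33281136  0.065     ]Traceback (most recent call last):
  File "<stdin>", line 8, in <module>
  File "m.py", line 7, in blob
    i=l[seed[1],seed[0]] or (1+np.argmin(np.hypot(*(c[1:]-seed).T)))
                               ~~~~~~~~~^^^^^^^^^^^^^^^^^^^^^^^^^^^
    return _wrapfunc(a, 'argmin', axis=axis, out=out, **kwds)
    return bound(*args, **kwds)
ValueError: attempt to get argmin of an empty sequence
```

```bash
python3 -m jog '[-0.0035,0.0241,0,0,0,0,0, -0.0035,0.0241,0,0,0,0,0, -0.0035,0.0241,0,0,0,0,0, -0.0035,0.0241,0,0,0,0,0, -0.0035,0.0241,0,0,0,0,0, 0,0,-0.02,0,0,0,0, 0,0,-0.02,0,0,0,0, 0,0,0,0,0,0,0, 0,0,0,0,0,0,0, 0,0,0,0,0,0,0]'; python3 - <<'E'
from m import *
s=sense();print(s["tool_pos"],s["contact_force"],s["width"])
a=[]
for n in("scene","top"):
    p,d=read_camera(n);np.savez(f"pics/{n}6.npz",p=p,d=d);x0,y0=(240,110) if n=="scene" else (280,150)
    a.append(cv2.resize(p[y0:y0+130,x0:x0+130],None,fx=3,fy=3,interpolation=cv2.INTER_CUBIC))
cv2.imwrite("pics/g6.png",np.hstack(a))
E
```

```text
clock: 11.38
tool_pos: [0.5135, -0.2008, 0.1523]
tool_rot: [0.654, 0.756, -0.0, 0.0]
contact_force: [0.0, -0.2, 0.3]
width: 0.003
finger_force: 0.0
[ 0.51347728 -0.20079845  0.15233036] [ 0.02798056 -0.17872748  0.29770083] 0.003459129060963778
```

View pics/g6.png

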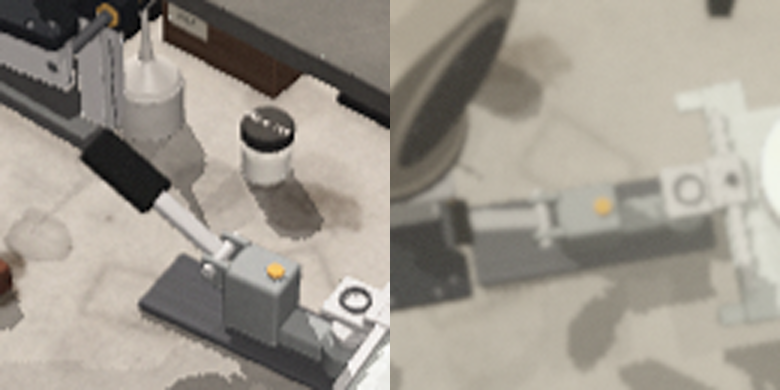

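The fingers are closed, with tips at about scene (274,152), just over the black pad centred near scene (282,166). The jack lines up with the ring in the top view. I check the pad's position against the tips numerically.

```bash
python3 - <<'E'
from m import *
t=sense()["tool_pos"];u=np.array([.1456,-.9893]);g=np.array([.5308,-.3205])
for n,seed,r in(("scene",(282,166),(264,150,298,184)),("top",(300,224),(280,210,310,235))):
    p,d=load(n+"6");P=cloud(n,d);gy=cv2.cvtColor(p,cv2.COLOR_BGR2GRAY)
    m=(gy<(60 if n=="scene" else 85))&(P[...,2]>.08)&(P[...,2]<.128)
    k,st,c=blob(p,0,0,seed,r,m);q=P[k];print(n,st,c,q.mean(0),"along",np.percentile((q[:,:2]-g)@u,[2,50,98]),"across",np.percentile((q[:,:2]-g)@[.9893,.1456],[2,50,98]))
print("tip along",(t[:2]-g)@u,(t[:2]-g)@[.9893,.1456])
E
```

```text
scene [267 153  30  28 394] [281.15736041 166.10152284] [ 0.51208933 -0.21696082  0.10255106] along [-0.1301387  -0.10524538 -0.08103885] across [-0.01792653 -0.00444082  0.01338287]
top [300 217   8  14  72] [302.88888889 224.02777778] [ 0.51693446 -0.23144135  0.09287178] along [-0.0954548  -0.09006655 -0.08473244] across [-0.01353775 -0.00140109  0.01340855]
tip along -0.12096569169697638 0.0006202648496508122
```

```bash
python3 -m jog '[0,0,-0.02,0,0,0,0, 0,0,-0.005,0,0,0,0, 0,0,-0.005,0,0,0,0, 0,0,-0.005,0,0,0,0, 0,0,-0.005,0,0,0,0, 0,0,-0.005,0,0,0,0, 0,0,-0.005,0,0,0,0, 0,0,-0.005,0,0,0,0, 0,0,-0.005,0,0,0,0, 0,0,-0.004,0,0,0,0]'; python3 -m jog '[0,0,-0.003,0,0,0,0, 0,0,-0.003,0,0,0,0, 0,0,-0.003,0,0,0,0, 0,0,-0.003,0,0,0,0, 0,0,-0.003,0,0,0,0, 0,0,0,0,0,0,0, 0,0,0,0,0,0,0, 0,0,0,0,0,0,0, 0,0,0,0,0,0,0, 0,0,0,0,0,0,0]'; python3 - <<'E'
from m import *
s=sense();print(s["tool_pos"],s["contact_force"],s["width"])
p,d=read_camera("scene");P=cloud("scene",d);print(P[204:213,355:362,2].mean())
E
```

```text
clock: 12.32
tool_pos: [0.5137, -0.1991, 0.0875]
tool_rot: [0.653, 0.757, 0.001, -0.001]
contact_force: [-1.3, 7.6, 11.6]
width: 0.006
finger_force: 5.3
clock: 13.15
tool_pos: [0.5137, -0.199, 0.0728]
tool_rot: [0.653, 0.757, 0.001, -0.001]
contact_force: [-2.3, 7.8, 11.0]
width: 0.01
finger_force: 6.2
[ 0.51368002 -0.19896831  0.07283237] [-2.32860737  7.81733437 10.96683175] 0.010281526125665647
0.0899947360547426
```

```bash
python3 -m jog '[0,0,-0.001,0,0,0,0, 0,0,-0.001,0,0,0,0, 0,0,-0.001,0,0,0,0, 0,0,0,0,0,0,0, 0,0,0,0,0,0,0, 0,0,0,0,0,0,0, 0,0,0,0,0,0,0, 0,0,0,0,0,0,0, 0,0,0,0,0,0,0, 0,0,0,0,0,0,0]'; python3 - <<'E'
from m import *
s=sense();print(s["tool_pos"],s["contact_force"],s["width"])
p,d=read_camera("scene");P=cloud("scene",d);print(P[200:208,355:362,2].mean())
print(plane("scene",*blob(p,(15,110,100),(35,255,255),(330,200),(310,175,350,215))[2],.065))
E
```

```text
clock: 14.03
tool_pos: [0.5137, -0.199, 0.0699]
tool_rot: [0.653, 0.757, 0.001, -0.001]
contact_force: [-1.9, 7.3, 12.0]
width: 0.002
finger_force: 6.3
[ 0.51369764 -0.19904705  0.06986228] [-1.87404824  7.26171405 11.98633406] 0.0017981315816005586
0.10774003258857902
[ 0.53140446 -0.33281136  0.065     ]
```

```bash
for i in 1 2; do python3 -m jog '[0,0,-0.001,0,0,0,0, 0,0,0,0,0,0,0, 0,0,0,0,0,0,0, 0,0,0,0,0,0,0, 0,0,0,0,0,0,0, 0,0,0,0,0,0,0, 0,0,0,0,0,0,0, 0,0,0,0,0,0,0, 0,0,0,0,0,0,0, 0,0,0,0,0,0,0]' | grep -E 'clock|pos|contact'; done
```

```text
clock: 14.92
tool_pos: [0.5138, -0.1991, 0.0691]
contact_force: [-3.8, 7.5, 17.8]
clock: 15.75
tool_pos: [0.5139, -0.1991, 0.0685]
contact_force: [-5.5, 10.0, 28.1]
```

```bash
python3 -m jog '[0,0,0.0006,0,0,0,0, 0,0,0,0,0,0,0, 0,0,0,0,0,0,0, 0,0,0,0,0,0,0, 0,0,0,0,0,0,0, 0,0,0,0,0,0,0, 0,0,0,0,0,0,0, 0,0,0,0,0,0,0, 0,0,0,0,0,0,0, 0,0,0,0,0,0,0]'; python3 - <<'E'
from m import *
a=[]
for n in("scene","top"):
    p,d=read_camera(n);np.savez(f"pics/{n}7.npz",p=p,d=d);x0,y0=(240,120) if n=="scene" else (280,150)
    a.append(cv2.resize(p[y0:y0+130,x0:x0+130],None,fx=3,fy=3,interpolation=cv2.INTER_CUBIC))
    P=cloud(n,d);r=(slice(196,206),slice(354,362)) if n=="scene" else (slice(208,218),slice(376,386));print(n,np.median(P[r][...,2]))
    if n=="scene":print(plane(n,*blob(p,(15,110,100),(35,255,255),(330,200),(310,175,350,215))[2],.065))
    else:
        q=P[160:270,395:475].reshape(-1,3);q=q[(q[:,2]>.09)&(q[:,2]<.16)];k=np.linalg.lstsq(np.c_[q[:,:2],np.ones(len(q))],q[:,2],rcond=None)[0];print("tilt",np.hypot(*k[:2]))
cv2.imwrite("pics/g7.png",np.hstack(a))
E
```

```text
clock: 16.58
tool_pos: [0.5138, -0.1991, 0.0689]
tool_rot: [0.653, 0.757, 0.001, -0.001]
contact_force: [-4.6, 8.6, 22.5]
width: 0.006
finger_force: 11.4
scene 0.09585815033201345
[ 0.53140446 -0.33281136  0.065     ]
top 0.094392278102989
tilt 0.10078774914372617
```

View pics/g7.png

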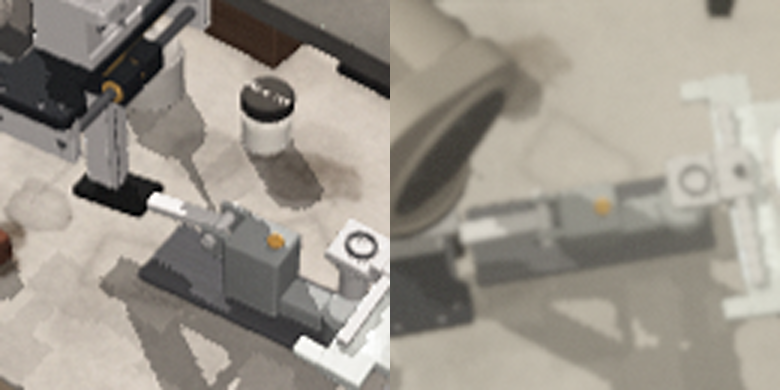

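The handle lies down under the fingertips at scene (275,182). The pad top has risen from 70 to about 95 mm, with the saddle post directly under the pad. The jack's yellow dot has not moved at (331,200), and the push holds at 22 N.

```bash
python3 -c "
from rig import *
print(finish_job())"
```

```text
the job is handed in; nothing more can be done
None
```

The jack's saddle stands under the lift pad, and the closed fingers are holding the handle down at its stop with about 22 N. The pad top has risen about 24 mm, and the job is handed in at about 17 s with the oil can, jar and mould not touched.

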